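# Put the flat case away in its holder

### The job

The flat green case lying by itself near the front of the bench, to the right of the two aluminium sleeve holders, belongs in the empty one of them (the other already has its case). Lay it flat in line with the empty holder, slide it in lengthwise, either end first, and push it fully home against the end stop. Leave the tweezers and the tape roll where they are.

Things in the scene. Friction and masses are not known exactly. Their poses are not given: they have to be found in the camera images.
- flat_case: The loose green flat rectangular case (rigid, lid fixed), 78 long (its y) x 46 wide (its x) x 17 mm high (its z), about 50 g; starts lying flat on the bench, right of the holders. Origin at the middle of its underside, ends at y = -39 and +39 mm. Grasp it across its width.
- flat_case_center (a point): The middle of the loose case, 8.3 mm above its underside; axes as the case.
- holder: The empty holder: fixed aluminium sleeve on the bench, 65 x 89 (over screw ears) x 30 mm high, open mouth roughly towards the robot. Bore 51 wide, 22 high, 46 deep to a wooden end stop, floor 4 mm above the bench, slot along the roof. Origin on the bench under the mouth's centre; x along the bore from mouth to stop, z up.
- holder_mouth (a point): Centre of the empty holder's bore floor at the mouth (4 mm above the bench); axes as the holder. Flared side cheeks reach 12 mm out before the mouth (to x = -12 mm), about 59 mm wide between the cheeks at their front. A case fully home has its middle at x = +7 mm and its rear end 32 mm outside the mouth (x = -32 mm).
- holder_full: The other, identical holder, fixed, same origin and axes; an identical case (fixed in it) fills it, sticking out 32 mm before the mouth. Leave it.
- tweezers: Steel tweezers, 126 long (its y) x 12 x 8 mm, lying loose on the bench behind the holders; origin under the middle. A bystander.
- tape: Loose roll of beige tape, 72 mm across, 18 mm high, lying flat on the bench to the left; origin under its centre. A bystander.
Things that resemble listed ones, but are neither listed nor needed, are in the scene too. Leave any pink look-alike of the flat_case alone.

How it is judged:
By the outcome, as a careful person would: the job done as asked, in the order asked, and still so for the second after the job is handed in, with the robot touching nothing.
It also fails if it takes over 43 s, if anything falls off the work surface, if the arm or the gripper's body presses on something with over 40 N, if the wrist force passes 120 N, or if a joint passes its speed limit or range.

### The arm

A 7-joint arm with a two-finger parallel gripper is mounted at the origin on a cart in front of the work surface, level with it; the furniture and walls round the work are solid. World frame = base frame: x ahead of the robot, y to its left, z up, the work surface at z = 0. Lengths are in m, angles in rad, forces in N, time in s.
With the tool pointing down it reaches from about 0.4 to 0.85 m from the base axis. Payload 4.4 kg.
Tool frame: the origin (TCP) lies midway between the tips of the shut fingers; the grasp point (between the pads) lies 19 mm behind it; x points along the fingers, y is the direction in which the jaws open and shut, and the axes are right-handed (so a half turn about x gives the same grasp; the last joint's range is limited). The gripper opens to 94 mm and grips with 3 to 60 N. Pads are 16 mm wide; open, the fingers measure 119 mm over their backs; the gripper's body (75 mm by 177 mm) begins 78 mm behind the grasp point.
Start: joints at [1.225, 0.628, 0.038, 1.517, -0.027, 0.996, -0.02], TCP at [0.18, -0.625, 0.205] pointing down, gripper open.
Joint ranges: [-3.06, 3.06], [-0.37, 2.12], [-1.25, 1.32], [0.18, 2.47], [-1.1, 4.24], [0.23, 1.98], [-2.94, 2.94]. Speed limits (rad/s): [2.57, 2.57, 3.14, 3.14, 3.14, 3.14, 3.14].

### API

Orientations are given as a 3x3 rotation matrix whose columns are the frame's x, y, z axes.
In Python, from rig import robot, imaging gives the robot as it stands. The module is installed in compiled form; this text tells all that it offers.
- The arm moves only by the tool servo_tool, never from a script. Its argument "deltas" is text: rows parted by semicolons, each of 4 numbers parted by spaces: the shift along the world's x, y, z in m, then the turn about the world's z in rad. A call has 1 to 10 rows; each row is the pose to reach, as a shift and turn from the pose commanded when the call began; what a row does not reach only later rows make up. A row lasts 1/10 s, in which the tool goes at most 50 mm and 8.59 degrees, less where a joint would pass 70% of its speed; a pose out of reach is approached as far as the arm can. A call with a gripper value outside its range is refused whole. "hand" is the closure in counts, from 0 (fully open) to 255 (shut), set as the call begins (left out, the last holds). The fingers move at their own pace and stop on an object; "squeeze" is the grip in N (left out, the last holds). Time passes only in rows, so rows that repeat a pose let the fingers close. It gives the time, the measured TCP pose, the force and the opening at its end, in the units of the state.
- robot.sense(): the state, without advancing time (a new reading comes with each control period).
- imaging.snapshot(name): name is "side" or "top"; returns (picture, depth): 420x560x3 uint8, blue, green, red; 420x560 float32, m along the optical axis (not along the pixel's ray), 0 where there is no reading.
- imaging.camera_model(name): a dict with "fovy" (degrees; the focal length in pixels is half the picture's height over the tangent of half this angle, whatever the lens; pixels are square), "cx", "cy" (the principal point, pixels), "origin" and "rotation" of the camera in the world. Camera axes: x right, y down, z forward; pixel columns grow to the right and rows downward; lengths in m; the calibration is good to about 2 mm. A picture is of the moment at which its call begins. camera_model takes no time and is no camera call.
- robot.hand_in(): hands the job in, once; it reports no verdict.
The state is a dict: "t": time; "qpos": joint angles; "qd": joint speeds; "joint_efforts": joint torques, N m; "tcp_pos": TCP position; "tool_rot": TCP orientation; "ft_force": force on the tool from outside, world axes, zero at the start; "moment": the same for the moment, N m; "gripper_width": finger opening in m.
Only numpy, scipy, OpenCV 4.12 (cv2) and the standard library are available. Lean on these libraries where they do the work, as an engineer would, in place of code of your own. Each camera call takes 0.05 s, during which the arm holds its last target.

## Working session

There is one attempt and no reset: what is moved stays moved. The work goes in short steps, Python scripts to look and compute and a tool call to move; the robot and the scene stay as the last step left them, time stands still between calls to the robot, and variables do not carry over. Pictures are saved under pics/ and viewed, and the job is handed in when it is done.

Besides the shell and the picture viewer there is one more tool, called after "Emit:" in YAML: its name, and indented under it one key for each argument. servo_tool: Moves the arm, as the interface text tells. Its arguments: {"type":"object","properties":{"deltas":{"type":"string"},"hand":{"type":"number"},"squeeze":{"type":"number"}},"required":["deltas"]}

```bash
mkdir -p pics; cat > h.py <<'E'
import numpy as np, cv2
from rig import robot, imaging
def K(n):
    m=imaging.camera_model(n); f=210/np.tan(np.radians(m['fovy'])/2); return f,m['cx'],m['cy'],np.array(m['origin']),np.array(m['rotation'])
def ray(n,p,z):
    f,cx,cy,o,R=K(n); d=R@np.array([(p[0]-cx)/f,(p[1]-cy)/f,1]); return o+d*(z-o[2])/d[2]
def pts(n,dep):
    f,cx,cy,o,R=K(n); v,u=np.mgrid[:420,:560]; P=np.stack([(u-cx)/f*dep,(v-cy)/f*dep,dep],-1); return P@R.T+o
def proj(n,P):
    f,cx,cy,o,R=K(n); c=(np.asarray(P)-o)@R; return c[...,:2]/c[...,2:]*f+[cx,cy]
def snap(n,tag):
    p,d=imaging.snapshot(n); cv2.imwrite(f'pics/{tag}.png',p); np.savez(f'/tmp/{tag}.npz',p=p,d=d); return p,d
E
python3 - <<'E'
from h import *
for n in('top','side'):
    print(imaging.camera_model(n)); snap(n,n+'0')
s=robot.sense(); print(s)
E
```

```text
{'fovy': 44.76813617777917, 'cx': 280.0237094416563, 'cy': 208.36450796071728, 'origin': array([ 0.14209504, -0.10634943,  1.63321947]), 'rotation': array([[-0.44674587, -0.85442853,  0.26527346],
       [-0.8946326 ,  0.42900088, -0.12486293],
       [-0.0071161 , -0.29310428, -0.95605399]])}
{'fovy': 55.66905590748326, 'cx': 276.60854438010483, 'cy': 214.00722237101783, 'origin': array([0.33215105, 0.42125083, 0.69310987]), 'rotation': array([[-0.95013462, -0.1898699 ,  0.24737345],
       [-0.31139406,  0.62009053, -0.72008435],
       [-0.01667159, -0.76120769, -0.64829384]])}
{'t': 0.1, 'qpos': array([ 1.22520825,  0.62922793,  0.03841828,  1.51824789, -0.02700519,
        0.99627463, -0.02002104]), 'qd': array([-6.57023397e-04, -7.95189431e-04,  1.75892588e-04, -1.05718661e-03,
       -1.71749076e-03,  7.32150782e-04,  9.62165163e-05]), 'joint_efforts': array([ 2.80120148e-03, -5.50791371e+01,  1.14710815e+00, -1.87115943e+01,
       -5.22777799e-02,  1.92660507e-02,  6.84375232e-05]), 'tcp_pos': array([ 0.17938526, -0.62415283,  0.20466867]), 'tool_rot': array([[-4.47894482e-04,  2.76149697e-01, -9.61114532e-01],
       [ 1.57868946e-03, -9.61113236e-01, -2.76150060e-01],
       [-9.99998654e-01, -1.64098747e-03, -5.47730322e-06]]), 'ft_force': array([ 1.1365273 ,  0.2024584 , -0.06853663]), 'moment': array([0.00011597, 0.03514924, 0.05403018]), 'gripper_width': 0.09397869263072171}
```

View pics/top0.png

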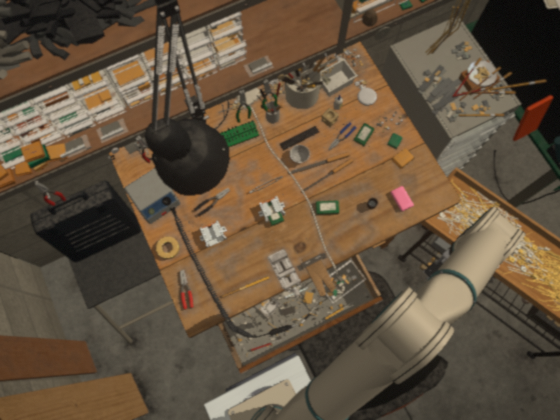

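View pics/side0.png

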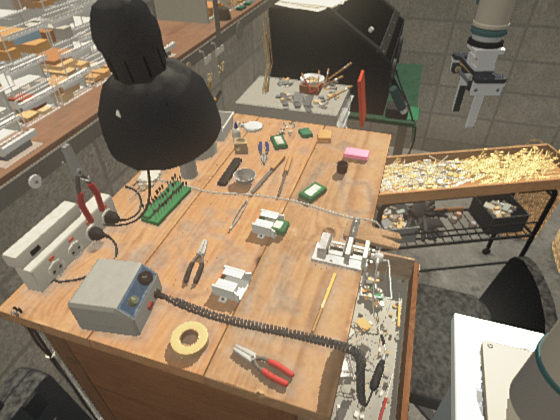

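```bash
python3 - <<'E'
from h import *
a=cv2.imread('pics/top0.png')[180:260,180:350]; b=cv2.imread('pics/side0.png')[170:310,200:340]
cv2.imwrite('pics/c1.png',cv2.resize(a,(765,360),interpolation=cv2.INTER_CUBIC))
cv2.imwrite('pics/c2.png',cv2.resize(b,(600,600),interpolation=cv2.INTER_CUBIC))
for n,px in(('top',[(326,208),(274,217),(271,208),(212,232),(365,134),(395,140),(402,198),(300,240)]),('side',[(312,192),(283,227),(268,222),(232,283),(279,142),(305,132),(357,154)])):
    z=np.load(f'/tmp/{n}0.npz'); P=pts(n,z['d'])
    for u,v in px: print(n,u,v,P[v,u].round(3))
E
```

```text
top 326 208 [ 0.524 -0.455  0.014]
top 274 217 [ 0.572 -0.286  0.022]
top 271 208 [ 0.603 -0.29   0.025]
top 212 232 [ 0.622 -0.082  0.004]
top 365 134 [ 0.699 -0.701  0.018]
top 395 140 [ 0.634 -0.784  0.014]
top 402 198 [ 0.441 -0.698  0.013]
top 300 240 [ 0.47  -0.331 -0.009]
side 312 192 [ 0.525 -0.45   0.016]
side 283 227 [ 0.558 -0.284  0.019]
side 268 222 [ 0.597 -0.281  0.028]
side 232 283 [ 0.606 -0.071  0.029]
side 279 142 [ 0.697 -0.682  0.018]
side 305 132 [ 0.633 -0.774  0.016]
side 357 154 [ 0.438 -0.685  0.016]
```

View pics/c1.png

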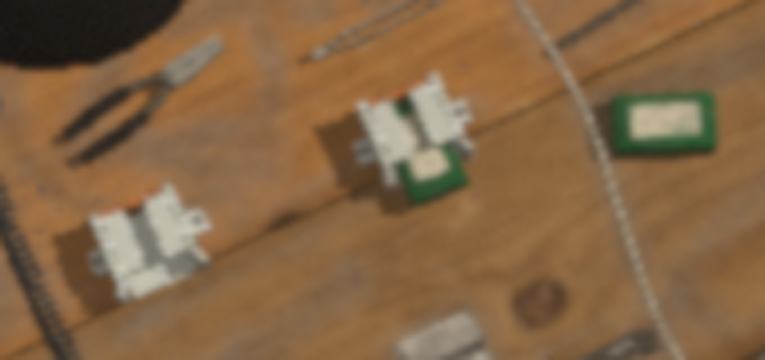

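View pics/c2.png

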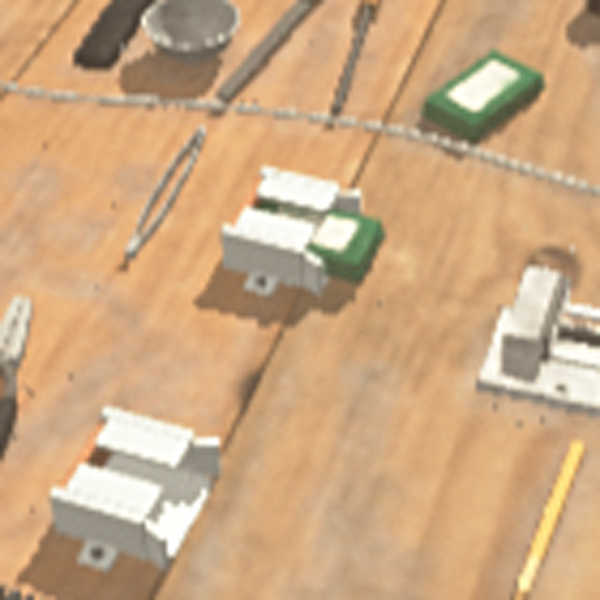

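```bash
cat > m.py <<'E'
from h import *
def case(n,tag,box,z=0.017,verbose=1):
    Z=np.load(f'/tmp/{tag}.npz'); p=Z['p']; d=Z['d']
    up=cv2.resize(p,None,fx=4,fy=4,interpolation=cv2.INTER_CUBIC); 
    hsv=cv2.cvtColor(up,cv2.COLOR_BGR2HSV)
    m=((hsv[...,0]>50)&(hsv[...,0]<95)&(hsv[...,1]>90)).astype(np.uint8)
    k=np.zeros_like(m); x0,y0,x1,y1=[4*b for b in box]; k[y0:y1,x0:x1]=1; m*=k
    c=max(cv2.findContours(m,0,cv2.CHAIN_APPROX_NONE)[0],key=cv2.contourArea)
    h=cv2.convexHull(c)[:,0]/4.-0.375
    W=np.array([ray(n,q,z) for q in h])[:,:2]
    r=cv2.minAreaRect((W*1000).astype(np.float32)); print(n,'green rect mm',np.round(r[0],1),np.round(r[1],1),round(r[2],1))
    a=cv2.approxPolyN(cv2.convexHull(c),6) if hasattr(cv2,'approxPolyN') else None
    if a is not None:
        for q in a.reshape(-1,2)/4.-0.375: print('  corner',q.round(1),'z17',ray(n,q,.017)[:2].round(4),'z0',ray(n,q,0)[:2].round(4))
    # label
    g=cv2.drawContours(np.zeros_like(m),[c],-1,1,-1)
    l=(g&(hsv[...,1]<90)&(hsv[...,2]>120)).astype(np.uint8)
    cs=cv2.findContours(l,0,cv2.CHAIN_APPROX_NONE)[0]
    if cs:
        L=max(cs,key=cv2.contourArea)[:,0]/4.-0.375
        W=np.array([ray(n,q,z) for q in L])[:,:2]; r=cv2.minAreaRect((W*1000).astype(np.float32)); print('  label',np.round(r[0],1),np.round(r[1],1),round(r[2],1))
    P=pts(n,d); mm=cv2.resize(g,(560,420),interpolation=cv2.INTER_AREA)>0
    print('  depth z pct',np.percentile(P[mm&(d>0)][:,2],[5,25,50,75,95]).round(4))
E
python3 - <<'E'
from m import *
case('top','top0',(305,190,350,225)); case('side','side0',(290,175,335,210))
for n,b in(('top',(195,215,230,250)),('side',(205,255,260,310))):
    Z=np.load(f'/tmp/{n}0.npz'); P=pts(n,Z['d']); x0,y0,x1,y1=b; Q=P[y0:y1,x0:x1].reshape(-1,3)
    T=Q[(Q[:,2]>.022)&(Q[:,2]<.04)]; print(n,len(T),np.median(T[:,2]))
    r=cv2.minAreaRect((T[:,:2]*1000).astype(np.float32)); print(r)
    a=cv2.imread(f'pics/{n}0.png')[y0-2:y1+2,x0-2:x1+2]; cv2.imwrite(f'pics/h_{n}.png',cv2.resize(a,None,fx=11,fy=11,interpolation=cv2.INTER_CUBIC))
    print(x0-2,y0-2)
E
```

```text
top green rect mm [ 525.3 -458.8] [72.  41.5] 65.6
  corner [337.9 207.6] z17 [ 0.5068 -0.4899] z0 [ 0.5106 -0.494 ]
  corner [337.9 212.6] z17 [ 0.4916 -0.4817] z0 [ 0.4953 -0.4856]
  corner [317.1 213.1] z17 [ 0.5208 -0.4196] z0 [ 0.5248 -0.4229]
  corner [316.4 211.6] z17 [ 0.5265 -0.4198] z0 [ 0.5306 -0.4231]
  corner [315.9 201.4] z17 [ 0.5588 -0.4349] z0 [ 0.5632 -0.4384]
  corner [337.4 200.6] z17 [ 0.529 -0.5  ] z0 [ 0.5331 -0.5042]
  depth z pct [0.01   0.0133 0.0158 0.0182 0.0228]
side green rect mm [ 539.2 -433.3] [0. 0.] 0.0Traceback (most recent call last):
  File "<stdin>", line 2, in <module>
  File "m.py", line 12, in case
    a=cv2.approxPolyN(cv2.convexHull(c),6) if hasattr(cv2,'approxPolyN') else None
      ~~~~~~~~~~~~~~~^^^^^^^^^^^^^^^^^^^^^
cv2.error: OpenCV(4.12.0) /io/opencv/modules/imgproc/src/approx.cpp:987: error: (-215:Assertion failed) (curve.cols == 1 && curve.rows >= nsides) || (curve.rows == 1 && curve.cols >= nsides) in function 'approxPolyN'
```

```bash
sed -i 's/\[...,1\]>90)).astype/[...,1]>70)).astype/; s/>50)&/>40)\&/' m.py
python3 - <<'E'
from m import *
p=np.load('/tmp/side0.npz')['p']; print(cv2.cvtColor(p,cv2.COLOR_BGR2HSV)[184:204:2,302:322:4].tolist())
try:
  case('top','top0',(305,190,350,225)); case('side','side0',(290,175,335,210))
except Exception as e: print(e)
for n,b in(('top',(195,215,230,250)),('side',(205,255,260,310))):
    Z=np.load(f'/tmp/{n}0.npz'); P=pts(n,Z['d']); x0,y0,x1,y1=b; Q=P[y0:y1,x0:x1].reshape(-1,3)
    T=Q[(Q[:,2]>.022)&(Q[:,2]<.04)]; print(n,len(T),np.median(T[:,2]))
    r=cv2.minAreaRect((T[:,:2]*1000).astype(np.float32)); print(r)
    a=cv2.imread(f'pics/{n}0.png')[y0-2:y1+2,x0-2:x1+2]; cv2.imwrite(f'pics/h_{n}.png',cv2.resize(a,None,fx=10,fy=10,interpolation=cv2.INTER_CUBIC))
    print(x0-2,y0-2)
E
```

```text
[[[15, 103, 211], [14, 97, 192], [19, 80, 176], [33, 44, 216], [56, 80, 147]], [[15, 100, 194], [14, 88, 194], [56, 72, 153], [22, 19, 253], [26, 28, 247]], [[14, 92, 197], [41, 73, 143], [21, 23, 255], [25, 17, 252], [34, 35, 234]], [[21, 81, 167], [28, 35, 239], [24, 16, 252], [24, 19, 252], [54, 64, 174]], [[58, 80, 141], [30, 10, 255], [25, 19, 250], [31, 33, 239], [56, 79, 146]], [[53, 78, 131], [51, 74, 145], [30, 12, 255], [54, 75, 142], [36, 68, 90]], [[40, 71, 97], [54, 78, 128], [53, 69, 151], [52, 82, 118], [33, 71, 83]], [[36, 68, 94], [37, 68, 97], [55, 82, 127], [35, 72, 85], [15, 106, 142]], [[15, 87, 129], [39, 76, 91], [38, 64, 95], [18, 92, 111], [15, 109, 206]], [[18, 51, 171], [15, 82, 127], [35, 76, 81], [15, 104, 184], [15, 106, 206]]]
top green rect mm [ 525.2 -458.6] [75.  43.7] 65.7
  corner [338.6 212.6] z17 [ 0.4905 -0.4839] z0 [ 0.4942 -0.4879]
  corner [323.9 213.4] z17 [ 0.5101 -0.4392] z0 [ 0.5139 -0.4427]
  corner [315.9 213.4] z17 [ 0.5219 -0.4155] z0 [ 0.5259 -0.4188]
  corner [315.6 202.4] z17 [ 0.5561 -0.4326] z0 [ 0.5604 -0.436 ]
  corner [316.9 2
[... 321 characters left out ...]
5 ]
  corner [325.6 188.6] z17 [ 0.4921 -0.4754] z0 [ 0.4962 -0.4979]
  corner [309.6 201.6] z17 [ 0.5205 -0.4053] z0 [ 0.5253 -0.4261]
  corner [299.1 196.1] z17 [ 0.5543 -0.4204] z0 [ 0.5599 -0.4416]
  corner [299.1 192.4] z17 [ 0.559  -0.4368] z0 [ 0.5647 -0.4584]
  corner [314.6 181.4] z17 [ 0.5303 -0.5004] z0 [ 0.5352 -0.5235]
  label [ 526.2 -458.8] [71.8 42. ] 65.0
  depth z pct [0.0093 0.0136 0.0146 0.0159 0.0172]
top 228 0.029379004710295864
((613.9432983398438, -83.08131408691406), (63.23073196411133, 63.026371002197266), 87.54911041259766)
193 213
side 495 0.02851761588806556
((613.3291625976562, -80.597900390625), (66.78277587890625, 65.24141693115234), 87.22293090820312)
203 253
```

View pics/h_top.png

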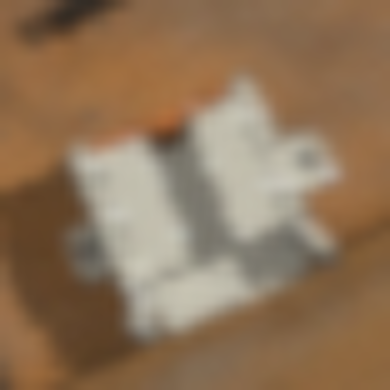

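View pics/h_side.png

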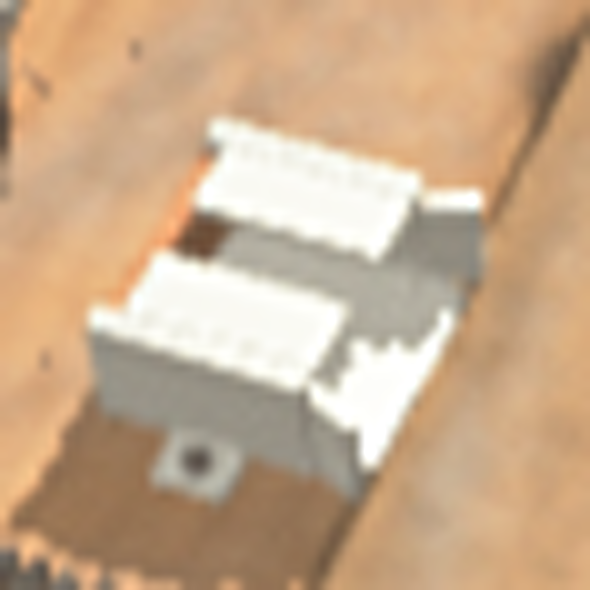

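```bash
python3 - <<'E'
from h import *
def W(n,q,z,off): return ray(n,(q[0]/10-.45+off[0],q[1]/10-.45+off[1]),z)
o=(203,253)
S={k:W('side',q,.030,o)[:2] for k,q in dict(rearR=(215,122),frontR=(422,182),rearL=(90,315),frontL=(305,390),sR0=(190,205),sR1=(380,260),sL0=(160,255),sL1=(350,305),cheekR=(485,197)).items()}
for a,b in(('rearR','frontR'),('rearL','frontL'),('sR0','sR1'),('sL0','sL1')):
    d=S[a]-S[b]; print(a,S[a].round(4),b,S[b].round(4),np.linalg.norm(d).round(4),np.degrees(np.arctan2(d[1],d[0])).round(1))
for a,b in(('rearR','rearL'),('frontR','frontL')):
    d=S[b]-S[a]; print(a,b,np.linalg.norm(d).round(4),np.degrees(np.arctan2(d[1],d[0])).round(1)-90, ((S[a]+S[b])/2).round(4))
print('lip floor', W('side',(365,470),.004,o), W('side',(460,310),.004,o),'cheek',S['cheekR'])
o=(193,213)
for k,q in dict(rearL=(72,150),rearR=(245,78),sL0=(150,140),sL1=(190,255),sR0=(190,120),sR1=(235,240)).items(): print('top',k,W('top',q,.03,o).round(4))
for k,q in dict(lipL=(150,330),lipR=(325,262)).items(): print('top',k,W('top',q,.004,o).round(4))
E
```

```text
rearR [ 0.6433 -0.1139] frontR [ 0.5923 -0.1112] 0.0511 -3.1
rearL [ 0.6463 -0.055 ] frontL [ 0.5944 -0.0502] 0.0521 -5.3
sR0 [ 0.6386 -0.0898] sR1 [ 0.5927 -0.0877] 0.0459 -2.6
sL0 [ 0.6389 -0.0747] sL1 [ 0.5942 -0.0742] 0.0448 -0.7
rearR rearL 0.059 -2.9000000000000057 [ 0.6448 -0.0845]
frontR frontL 0.0611 -2.0 [ 0.5934 -0.0807]
lip floor [ 0.58405867 -0.05262067  0.004     ] [ 0.58051873 -0.09958021  0.004     ] cheek [ 0.5774227  -0.11125595]
top rearL [ 0.6457 -0.053   0.03  ]
top rearR [ 0.6426 -0.1135  0.03  ]
top sL0 [ 0.6374 -0.0771  0.03  ]
top sL1 [ 0.5965 -0.073   0.03  ]
top sR0 [ 0.6377 -0.0916  0.03  ]
top sR1 [ 0.5945 -0.088   0.03  ]
top lipL [ 0.5867 -0.0503  0.004 ]
top lipR [ 0.5818 -0.1111  0.004 ]
```

The two views agree within a few mm:

- **Candidates** (top view): green case (326,208), green boxes (365,134) and (395,140) at the rear right, pink block (402,198), and the case already in the holder at (274,217). Only (326,208) is loose, near the front and directly right of the holders. The crop shows it as a green case of about 78x46 with a pale label.
- **Loose case:** centre about (0.526, -0.4595), long axis 65.5°, top at about 16 mm.
- **Empty holder:** at (212,232) in the top view. Mouth about (0.5935, -0.081), yaw about -2.8°, roof at about 29 mm.

I'll grip the case 27 mm towards its rear end.

Emit:
servo_tool:
  deltas: "0.042 0.018 0 0.11; 0.084 0.035 0 0.22; 0.126 0.053 0 0.33; 0.168 0.07 0 0.44; 0.21 0.088 0 0.55; 0.252 0.106 0 0.66; 0.294 0.123 0 0.77; 0.335 0.141 0 0.863; 0.335 0.141 0 0.863; 0.335 0.141 0 0.863"
  hand: 0
  squeeze: 20

```text
t: 1.1
tcp_pos: [0.5154, -0.4824, 0.2045]
tool_rot: [[-0.001, 0.911, -0.413], [0.001, -0.413, -0.911], [-1.0, -0.001, -0.001]]
ft_force: [0.3, -0.8, -0.2]
gripper_width: 0.0939
```

Emit:
servo_tool:
  deltas: "0 0 -0.04 0; 0 0 -0.08 0; 0 0 -0.12 0; 0 0 -0.15 0; 0 0 -0.15 0; 0 0 -0.15 0"

```text
t: 1.7
tcp_pos: [0.5132, -0.485, 0.0558]
tool_rot: [[-0.001, 0.909, -0.417], [-0.0, -0.417, -0.909], [-1.0, -0.001, 0.001]]
ft_force: [1.1, -1.2, 1.2]
gripper_width: 0.0938
```

```bash
python3 - <<'E'
from h import *
p,d=snap('side','side1'); print(robot.sense()['tcp_pos'])
cv2.imwrite('pics/c3.png',cv2.resize(p[120:240,240:390],(750,600),interpolation=cv2.INTER_CUBIC))
E
```

```text
[ 0.51443934 -0.48542584  0.0571529 ]
```

View pics/c3.png

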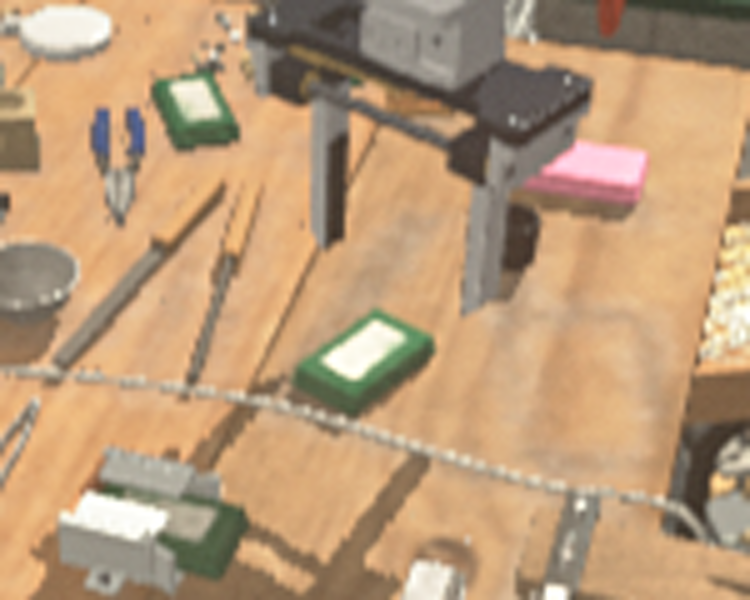

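The open jaws straddle the case's near-right end: tips at about crop (330,240) and (480,305), case at (365,365). I'll descend now.

Emit:
servo_tool:
  deltas: "0 0 -0.02 0; 0 0 -0.035 0; 0 0 -0.045 0; 0 0 -0.05 0; 0 0 -0.05 0; 0 0 -0.05 0"

```text
t: 2.35
tcp_pos: [0.5149, -0.484, 0.006]
tool_rot: [[0.001, 0.91, -0.415], [-0.001, -0.415, -0.91], [-1.0, 0.001, 0.0]]
ft_force: [0.3, -0.0, -0.1]
gripper_width: 0.094
```

Emit:
servo_tool:
  deltas: "0 0 0 0; 0 0 0 0; 0 0 0 0; 0 0 0 0; 0 0 0 0; 0 0 0 0; 0 0 0 0; 0 0 0 0"
  hand: 255
  squeeze: 20

```text
t: 3.15
tcp_pos: [0.5146, -0.4838, 0.0055]
tool_rot: [[0.0, 0.91, -0.415], [-0.0, -0.415, -0.91], [-1.0, 0.0, -0.0]]
ft_force: [-0.2, -0.4, -0.2]
gripper_width: 0.0458
```

Emit:
servo_tool:
  deltas: "0 0 0.02 0; 0 0 0.05 0; 0 0 0.09 0; 0 0 0.12 0; 0 0 0.12 0; 0 0 0.12 0"

```text
t: 3.75
tcp_pos: [0.5145, -0.4837, 0.1258]
tool_rot: [[0.0, 0.91, -0.415], [-0.0, -0.415, -0.91], [-1.0, 0.0, 0.0]]
ft_force: [-0.1, -0.0, -1.3]
gripper_width: 0.046
```

```bash
python3 - <<'E'
from h import *
P=pts('side',np.load('/tmp/side0.npz')['d']).reshape(-1,3)
m=(P[:,0]>.38)&(P[:,0]<.62)&(P[:,1]>-.55)&(P[:,1]<.05); print(np.percentile(P[m,2],[50,99,99.9,100]))
p,d=snap('side','side2'); s=robot.sense(); print(s['tcp_pos'],s['gripper_width'])
cv2.imwrite('pics/c4.png',cv2.resize(p[80:220,240:390],(640,600),interpolation=cv2.INTER_CUBIC))
E
```

```text
[-0.00102252  0.04789299  0.05037249  0.0515935 ]
[ 0.51374773 -0.48317585  0.12447455] 0.04565617382403847
```

View pics/c4.png

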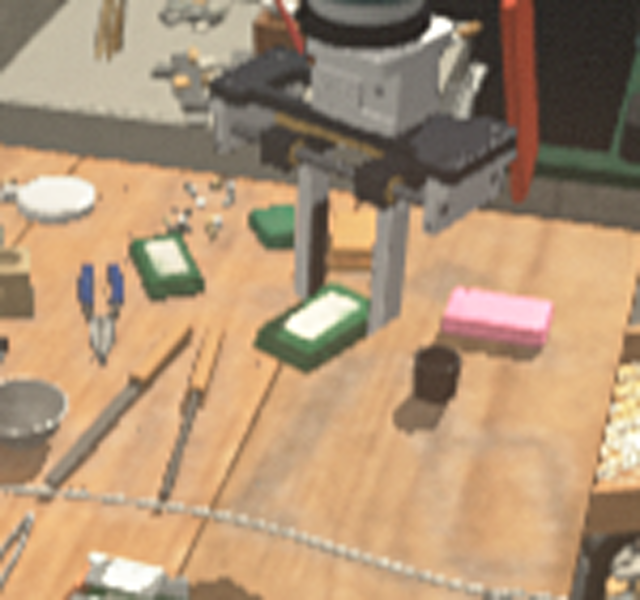

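```bash
python3 - <<'E'
from h import *
for n in('top','side'):
    P=pts(n,np.load(f'/tmp/{n}0.npz')['d']); 
    Q=P[100:200,120:235] if n=='top' else P[0:200,80:225]
    Q=Q.reshape(-1,3); Q=Q[(Q[:,2]>.12)&(Q[:,2]<1)]; print(n,len(Q),np.percentile(Q,[1,10,50,90,99],axis=0).round(3).tolist())
E
```

```text
top 7666 [[0.631, -0.245, 0.291], [0.65, -0.191, 0.359], [0.718, -0.106, 0.428], [0.9, -0.025, 0.564], [0.942, 0.018, 0.625]]
side 22673 [[0.631, -0.761, 0.135], [0.653, -0.652, 0.342], [0.723, -0.076, 0.408], [0.959, -0.034, 0.531], [1.111, -0.023, 0.568]]
```

```bash
python3 - <<'E'
from h import *
for n in('top','side'):
    P=pts(n,np.load(f'/tmp/{n}0.npz')['d']); 
    Q=P.reshape(-1,3)
    for z in np.arange(.1,.65,.05):
        A=Q[(abs(Q[:,2]-z)<.025)&(Q[:,1]>-.25)&(Q[:,1]<.08)&(Q[:,0]>.5)&(Q[:,0]<.85)]
        if len(A)>5: print(n,round(z,2),len(A),'minx',np.percentile(A[:,0],1).round(3),'y',np.percentile(A[:,1],[1,99]).round(3))
p,d=snap('top','top2')
E
```

```text
top 0.1 912 minx 0.742 y [-0.023  0.079]
top 0.2 14 minx 0.844 y [-0.01   0.001]
top 0.25 31 minx 0.843 y [-0.009  0.003]
top 0.3 56 minx 0.827 y [-0.208 -0.   ]
top 0.35 424 minx 0.627 y [-0.225 -0.013]
top 0.4 1261 minx 0.631 y [-0.221 -0.028]
top 0.45 2237 minx 0.647 y [-0.206 -0.041]
top 0.5 379 minx 0.684 y [-0.212 -0.05 ]
top 0.55 1157 minx 0.684 y [-0.212 -0.044]
top 0.6 417 minx 0.71 y [-0.215 -0.067]
side 0.1 2003 minx 0.743 y [-0.018  0.079]
side 0.15 12 minx 0.847 y [-0.193 -0.188]
side 0.2 135 minx 0.844 y [-0.194  0.006]
side 0.25 232 minx 0.845 y [-0.042  0.006]
side 0.3 263 minx 0.69 y [-0.04  -0.003]
side 0.35 2720 minx 0.63 y [-0.151 -0.01 ]
side 0.4 3916 minx 0.633 y [-0.158 -0.024]
side 0.45 3838 minx 0.649 y [-0.161 -0.038]
side 0.5 2074 minx 0.685 y [-0.117 -0.039]
side 0.55 2513 minx 0.685 y [-0.104 -0.04 ]
```

View pics/top2.png

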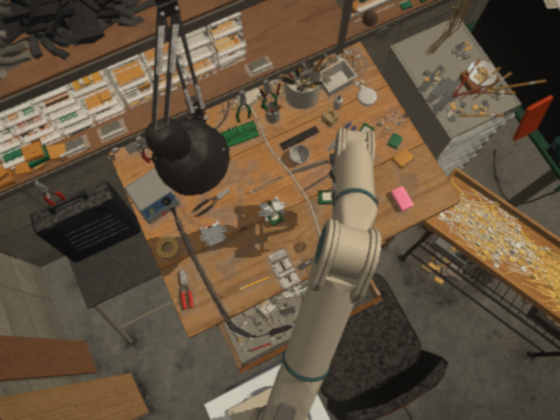

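```bash
python3 - <<'E'
from h import *
t=np.array([.514,-.483])
for n,tag in(('top','top2'),('side','side2')):
    P=pts(n,np.load(f'/tmp/{tag}.npz')['d']).reshape(-1,3)
    u=t/np.linalg.norm(t); r=(P[:,:2]-t)@u; l=(P[:,:2]-t)@[-u[1],u[0]]
    for z in np.arange(.2,.75,.05):
        m=(abs(P[:,2]-z)<.025)&(abs(l)<.15)&(abs(r)<.25)
        if m.sum()>5: print(n,round(z,2),m.sum(),'radial',np.percentile(r[m],[1,99]).round(3),'lat',np.percentile(l[m],[1,99]).round(3))
E
```

```text
top 0.25 135 radial [-0.088  0.073] lat [0.006 0.057]
top 0.3 33 radial [-0.049 -0.008] lat [0.016 0.036]
top 0.35 30 radial [-0.032 -0.002] lat [0.023 0.037]
top 0.5 63 radial [-0.078  0.042] lat [-0.024  0.048]
top 0.55 891 radial [-0.083  0.034] lat [-0.047  0.044]
top 0.6 747 radial [-0.153 -0.036] lat [-0.055  0.024]
top 0.65 840 radial [-0.225 -0.105] lat [-0.065  0.013]
top 0.7 862 radial [-0.246 -0.168] lat [-0.07   0.006]
side 0.2 252 radial [-0.084  0.062] lat [-0.034  0.051]
side 0.25 1479 radial [-0.092  0.08 ] lat [-0.052  0.06 ]
side 0.3 676 radial [-0.048  0.018] lat [-0.035  0.039]
side 0.35 655 radial [-0.04   0.012] lat [-0.024  0.04 ]
side 0.4 804 radial [-0.038  0.02 ] lat [-0.022  0.042]
side 0.45 907 radial [-0.04   0.017] lat [-0.035  0.048]
side 0.5 828 radial [-0.078  0.03 ] lat [-0.043  0.051]
```

The case is held, level in the jaws. The lamp shade's lower rim stands at x≥0.627 for z≥0.33, so the wrist must stay at x≤0.575 near the holder. I'll carry the case over to in front of the mouth.

Emit:
servo_tool:
  deltas: "-0.001 0.041 0 -0.119; -0.002 0.082 0 -0.238; -0.004 0.122 0 -0.358; -0.005 0.163 0 -0.477; -0.006 0.204 0 -0.596; -0.007 0.245 0 -0.715; -0.009 0.286 0 -0.834; -0.01 0.326 0 -0.954; -0.011 0.367 0 -1.073; -0.0125 0.4075 0 -1.192"

```text
t: 4.85
tcp_pos: [0.5007, -0.0745, 0.1241]
tool_rot: [[-0.003, -0.054, -0.999], [0.0, -0.999, 0.054], [-1.0, 0.0, 0.003]]
ft_force: [0.1, 1.1, -0.2]
gripper_width: 0.0462
```

Emit:
servo_tool:
  deltas: "0 0 0 0; 0 0 -0.03 0; 0 0 -0.06 0; 0 0 -0.06 0; 0 0 -0.06 0"

```text
t: 5.35
tcp_pos: [0.5011, -0.0768, 0.0648]
tool_rot: [[-0.003, -0.05, -0.999], [-0.0, -0.999, 0.05], [-1.0, 0.0, 0.003]]
ft_force: [-0.0, 0.5, 0.1]
gripper_width: 0.0457
```

```bash
python3 - <<'E'
from h import *
p,d=snap('side','side3'); q,d2=snap('top','top3'); s=robot.sense(); print(s['tcp_pos'],s['tool_rot'].round(3),s['gripper_width'],s['qpos'].round(2))
cv2.imwrite('pics/c5.png',cv2.resize(p[200:340,180:360],(770,600),interpolation=cv2.INTER_CUBIC))
cv2.imwrite('pics/c6.png',cv2.resize(q[170:270,170:290],(720,600),interpolation=cv2.INTER_CUBIC))
E
```

```text
[ 0.50255027 -0.07688583  0.06621186] [[ 0.001 -0.05  -0.999]
 [-0.    -0.999  0.05 ]
 [-1.     0.    -0.001]] 0.04581745506752302 [-0.01  0.65  0.15  2.03 -0.21  0.47 -1.32]
```

View pics/c5.png

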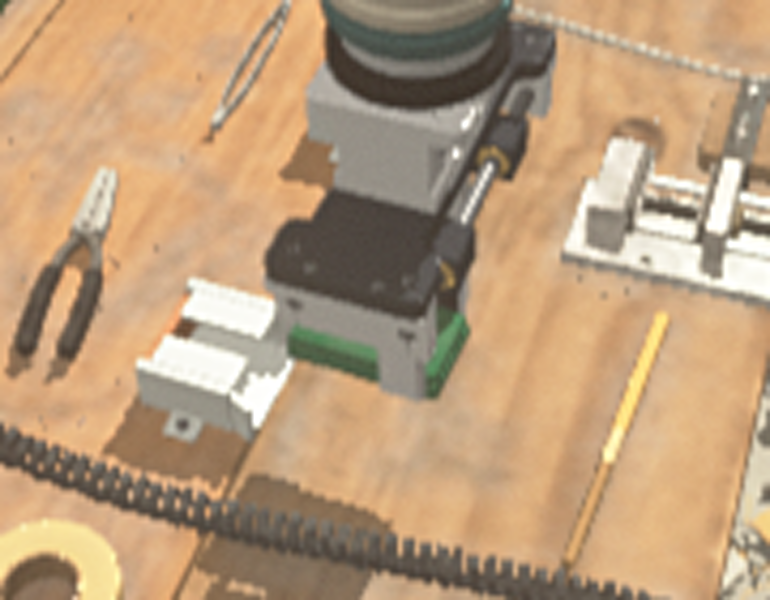

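View pics/c6.png

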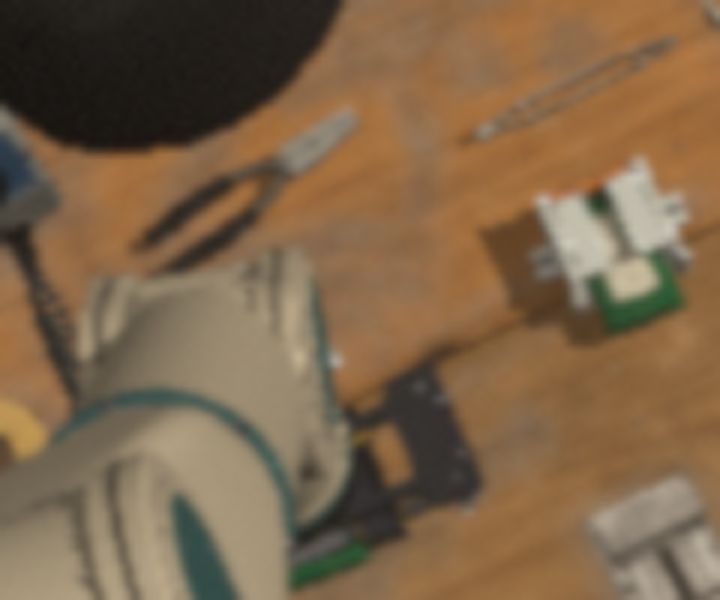

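Emit:
servo_tool:
  deltas: "0 0 -0.02 0; 0 0 -0.04 0; 0 0 -0.05 0; 0 0 -0.054 0; 0 0 -0.054 0; 0 0 -0.054 0"

```text
t: 6.05
tcp_pos: [0.5026, -0.0764, 0.0122]
tool_rot: [[0.001, -0.049, -0.999], [-0.0, -0.999, 0.049], [-1.0, 0.0, -0.001]]
ft_force: [-0.1, -0.6, -0.5]
gripper_width: 0.0458
```

```bash
python3 - <<'E'
from h import *
p,d=snap('side','side4'); s=robot.sense(); print(s['tcp_pos'],s['gripper_width'],s['ft_force'])
cv2.imwrite('pics/c7.png',cv2.resize(p[240:320,200:300],(800,640)[:2],interpolation=cv2.INTER_CUBIC)[:600])
E
```

```text
[ 0.50267137 -0.07636498  0.01228081] 0.045682789563677516 [-0.56268979 -1.0625972   0.17739234]
```

View pics/c7.png

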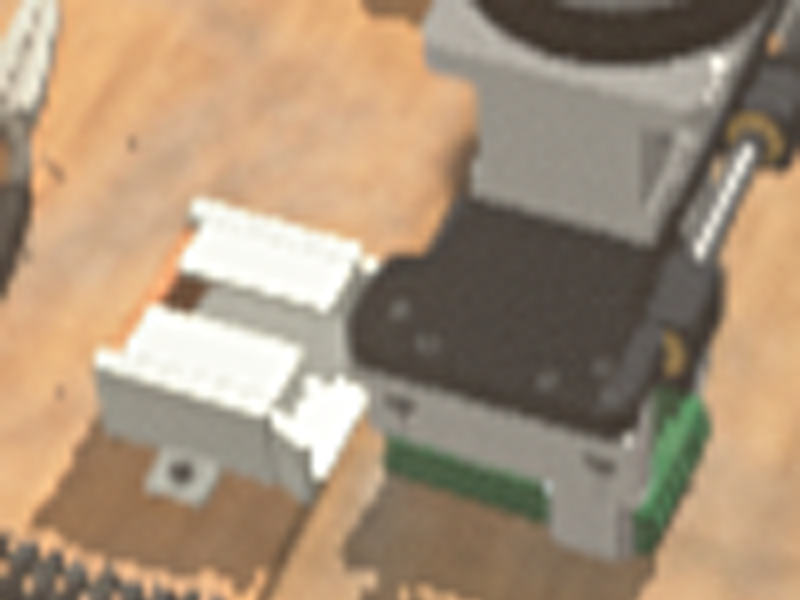

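```bash
python3 - <<'E'
from h import *
for k,q,z in(('FLbot',(388,475),.0065),('FLtop',(388,440),.0235),('RLbot',(638,553),.0065),('RRtop',(690,395),.0235),('RRbot',(708,432),.0065)):
    w=ray('side',(q[0]/8-.45+200,q[1]/8-.45+240),z)
    v=w[:2]-[.5935,-.081]; c,s=np.cos(np.radians(-2.8)),np.sin(np.radians(-2.8)); print(k,w.round(4),'holder',round(v[0]*c+v[1]*s,4),round(-v[0]*s+v[1]*c,4))
E
```

```text
FLbot [ 0.5654 -0.0582  0.0065] holder -0.0292 0.0214
FLtop [ 0.5638 -0.0569  0.0235] holder -0.0309 0.0226
RLbot [ 0.4942 -0.0543  0.0065] holder -0.1005 0.0218
RRtop [ 0.4925 -0.0948  0.0235] holder -0.1002 -0.0188
RRbot [ 0.4882 -0.0974  0.0065] holder -0.1044 -0.0215
```

The case lies in line with the bore: sides at ±22 mm, front end about 29 mm before the mouth. I'll slide it in slowly.

Emit:
servo_tool:
  deltas: "0.006 -0.0003 0 0; 0.012 -0.0006 0 0; 0.018 -0.0009 0 0; 0.024 -0.0012 0 0; 0.03 -0.0015 0 0; 0.035 -0.0017 0 0; 0.04 -0.002 0 0; 0.04 -0.002 0 0"

```text
t: 6.9
tcp_pos: [0.5429, -0.0782, 0.0115]
tool_rot: [[0.001, -0.049, -0.999], [-0.0, -0.999, 0.049], [-1.0, 0.0, -0.001]]
ft_force: [-0.1, 0.2, -1.0]
gripper_width: 0.0462
```

Emit:
servo_tool:
  deltas: "0.005 -0.0002 0 0; 0.01 -0.0005 0 0; 0.015 -0.0007 0 0; 0.02 -0.001 0 0; 0.02 -0.001 0 0"

```text
t: 7.4
tcp_pos: [0.5631, -0.0793, 0.0115]
tool_rot: [[0.001, -0.049, -0.999], [-0.0, -0.999, 0.049], [-1.0, 0.0, -0.001]]
ft_force: [-0.2, 0.5, -0.4]
gripper_width: 0.0461
```

```bash
python3 - <<'E'
from h import *
p,d=snap('side','side5'); s=robot.sense(); print(s['tcp_pos'],s['gripper_width'],s['ft_force'])
cv2.imwrite('pics/c8.png',cv2.resize(p[240:315,200:300],(800,600)[:2],interpolation=cv2.INTER_CUBIC)[:600])
E
```

```text
[ 0.56239012 -0.07923228  0.01145905] 0.04609942497299036 [-0.38736713 -0.53178151 -1.4161324 ]
```

View pics/c8.png

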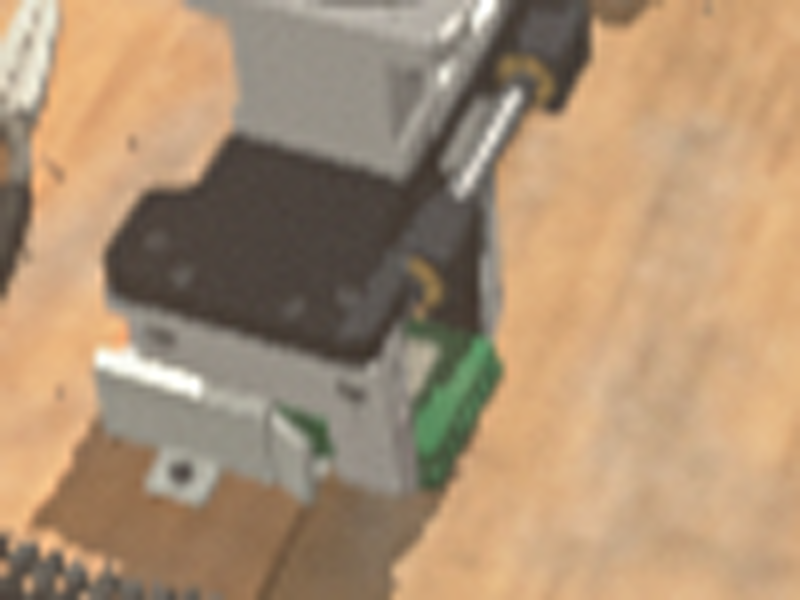

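Fully inside the mouth with no contact forces. The fingers are close to the cheeks, so I'll set the case down, release, back out, and push with shut fingers.

Emit:
servo_tool:
  deltas: "0 0 -0.001 0; 0 0 -0.0015 0; 0 0 -0.0015 0"

```text
t: 7.75
tcp_pos: [0.5617, -0.0792, 0.0099]
tool_rot: [[-0.0, -0.049, -0.999], [0.0, -0.999, 0.049], [-1.0, -0.0, 0.0]]
ft_force: [-0.6, 0.6, 0.3]
gripper_width: 0.0459
```

Emit:
servo_tool:
  deltas: "0 0 0 0; 0 0 0 0; 0 0 0 0; 0 0 0 0; 0 0 0 0"
  hand: 60

```text
t: 8.25
tcp_pos: [0.5621, -0.0792, 0.01]
tool_rot: [[0.0, -0.049, -0.999], [-0.0, -0.999, 0.049], [-1.0, 0.0, -0.0]]
ft_force: [0.3, 0.2, 0.8]
gripper_width: 0.0716
```

Emit:
servo_tool:
  deltas: "-0.01 0.0005 0 0; -0.02 0.001 0 0; -0.03 0.0015 0 0; -0.04 0.002 0 0; -0.045 0.0022 0 0; -0.045 0.0022 0 0"

```text
t: 8.85
tcp_pos: [0.516, -0.077, 0.01]
tool_rot: [[-0.001, -0.049, -0.999], [0.0, -0.999, 0.049], [-1.0, -0.0, 0.001]]
ft_force: [-0.3, 0.8, -0.2]
gripper_width: 0.0719
```

Emit:
servo_tool:
  deltas: "0 0 0 0; 0 0 0 0; 0 0 0 0; 0 0 0 0; 0 0 0 0; 0 0 0 0; 0 0 0 0; 0 0 0 0; 0 0 0 0; 0 0 0 0"
  hand: 255

```text
t: 9.85
tcp_pos: [0.5171, -0.077, 0.01]
tool_rot: [[0.0, -0.049, -0.999], [-0.0, -0.999, 0.049], [-1.0, 0.0, -0.0]]
ft_force: [0.2, 0.2, -0.2]
gripper_width: 0.0004
```

```bash
python3 - <<'E'
from h import *
p,d=snap('side','side6'); s=robot.sense(); print(s['t'],s['tcp_pos'],s['gripper_width'],s['ft_force'])
cv2.imwrite('pics/c9.png',cv2.resize(p[240:315,200:300],(800,600)[:2],interpolation=cv2.INTER_CUBIC)[:600])
E
```

```text
9.9 [ 0.5170451  -0.07701119  0.00999233] 0.00035218261721740266 [-0.27286632  0.20517542 -0.92589357]
```

View pics/c9.png

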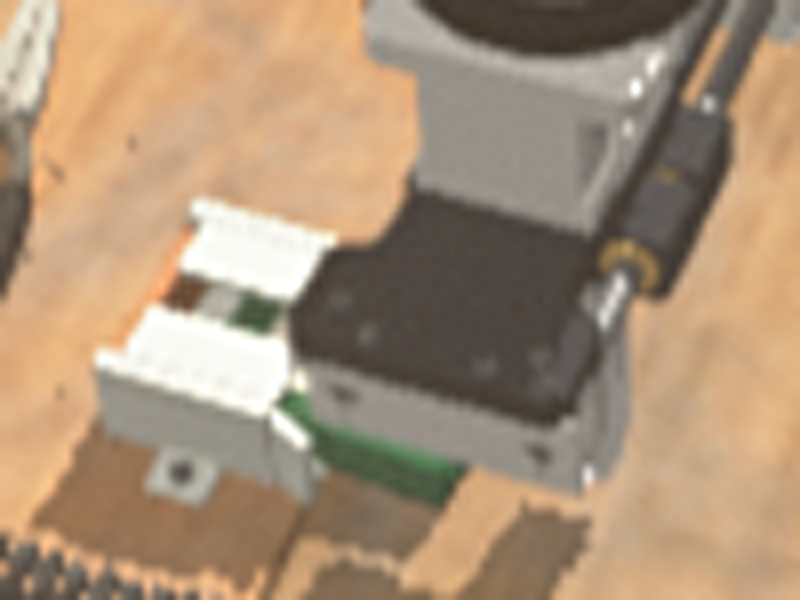

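Emit:
servo_tool:
  deltas: "0.006 -0.0003 0 0; 0.012 -0.0006 0 0; 0.018 -0.0009 0 0; 0.022 -0.0011 0 0; 0.025 -0.0012 0 0; 0.028 -0.0014 0 0; 0.031 -0.0015 0 0; 0.033 -0.0016 0 0; 0.033 -0.0016 0 0"

```text
t: 10.8
tcp_pos: [0.5505, -0.0786, 0.01]
tool_rot: [[0.001, -0.049, -0.999], [-0.0, -0.999, 0.049], [-1.0, 0.0, -0.001]]
ft_force: [-0.5, 0.3, -0.2]
gripper_width: 0.0008
```

Emit:
servo_tool:
  deltas: "0.001 0 0 0; 0.002 -0.0001 0 0; 0.002 -0.0001 0 0"

```text
t: 11.1
tcp_pos: [0.5524, -0.0787, 0.01]
tool_rot: [[0.001, -0.049, -0.999], [-0.0, -0.999, 0.049], [-1.0, 0.0, -0.001]]
ft_force: [-0.4, 1.0, 0.2]
gripper_width: 0.0004
```

Emit:
servo_tool:
  deltas: "0.001 0 0 0; 0.002 -0.0001 0 0; 0.002 -0.0001 0 0"

```text
t: 11.4
tcp_pos: [0.5528, -0.0787, 0.0098]
tool_rot: [[-0.002, -0.049, -0.999], [0.0, -0.999, 0.049], [-1.0, -0.0, 0.002]]
ft_force: [-2.8, 0.0, 3.1]
gripper_width: 0.0007
```

```bash
python3 - <<'E'
from h import *
p,d=snap('side','side7'); s=robot.sense(); print(s['t'],s['tcp_pos'],s['gripper_width'],s['ft_force'])
cv2.imwrite('pics/c10.png',cv2.resize(p[240:315,200:300],(800,600)[:2],interpolation=cv2.INTER_CUBIC)[:600])
E
```

```text
11.45 [ 0.55277082 -0.07879836  0.00983815] 0.0003184908147261959 [-3.62606878 -0.67706054  2.3964892 ]
```

View pics/c10.png

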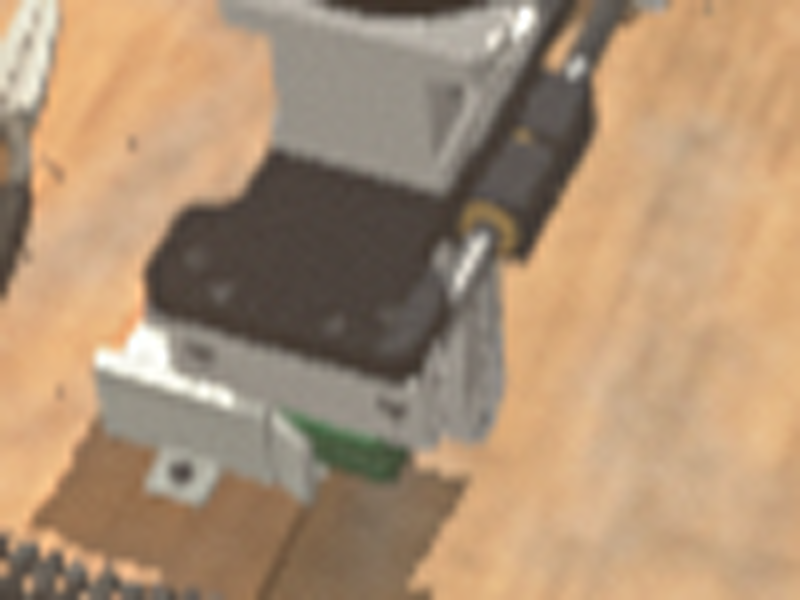

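Movement stopped at 0.5528, which puts the rear end about 32.8 mm out, as expected at the stop. I'll push a little firmer to confirm.

Emit:
servo_tool:
  deltas: "0.002 -0.0001 0 0; 0.003 -0.0001 0 0; 0.004 -0.0002 0 0; 0.004 -0.0002 0 0"

```text
t: 11.85
tcp_pos: [0.5526, -0.0788, 0.0094]
tool_rot: [[-0.01, -0.05, -0.999], [0.001, -0.999, 0.05], [-1.0, -0.001, 0.01]]
ft_force: [-10.0, 0.3, 7.4]
gripper_width: 0.0007
```

Firm at 10 N with no movement. I'll back off, lift clear and look.

Emit:
servo_tool:
  deltas: "-0.015 0.0007 0 0; -0.035 0.0017 0 0; -0.06 0.003 0 0; -0.08 0.004 0.02 0; -0.1 0.005 0.06 0; -0.1 -0.04 0.1 0; -0.1 -0.09 0.14 0; -0.1 -0.14 0.15 0; -0.1 -0.19 0.15 0; -0.1 -0.24 0.15 0"

```text
t: 12.85
tcp_pos: [0.4599, -0.2995, 0.1611]
tool_rot: [[0.005, -0.048, -0.999], [-0.003, -0.999, 0.048], [-1.0, 0.002, -0.005]]
ft_force: [0.7, 0.5, -0.5]
gripper_width: 0.0007
```

```bash
python3 - <<'E'
from h import *
p,d=snap('side','side8'); q,_=snap('top','top8'); s=robot.sense(); print(s['t'],s['tcp_pos'],s['gripper_width'],s['ft_force'])
cv2.imwrite('pics/c11.png',cv2.resize(p[205:315,180:310],(709,600)[:2],interpolation=cv2.INTER_CUBIC)[:600])
cv2.imwrite('pics/c12.png',cv2.resize(q[180:260,180:300],(750,500),interpolation=cv2.INTER_CUBIC))
E
```

```text
12.95 [ 0.45785905 -0.30668381  0.16059052] 0.000508522022430454 [-0.65633337  0.421511   -0.74651036]
```

View pics/c11.png

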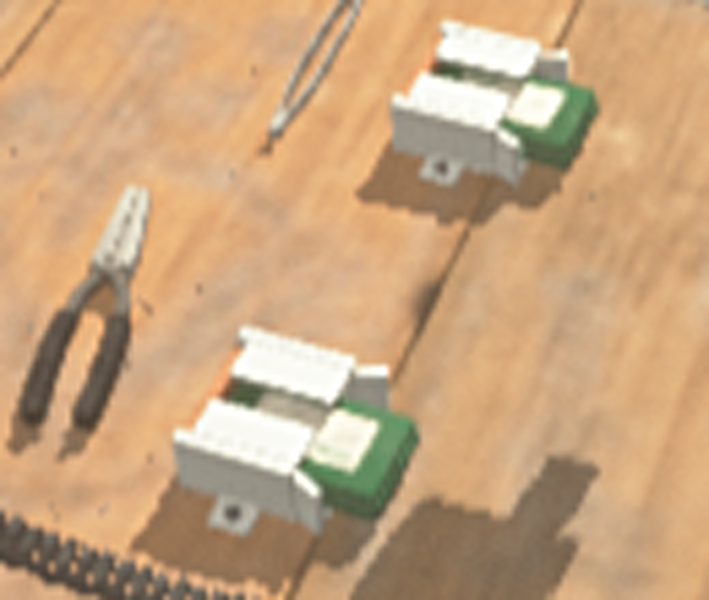

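View pics/c12.png

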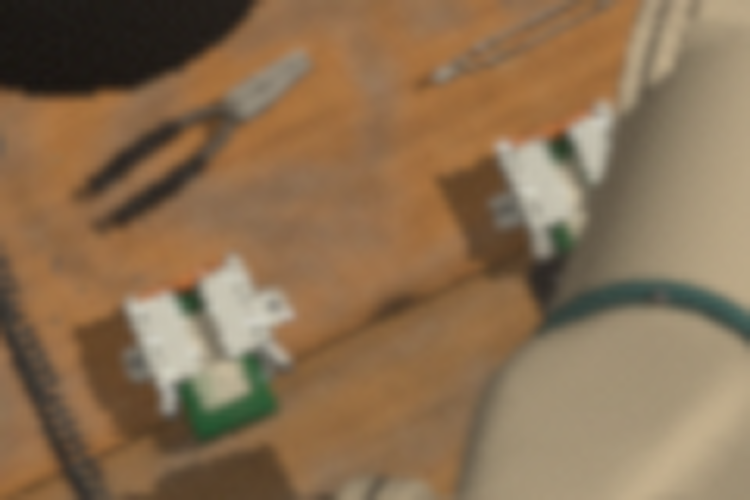

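Emit:
servo_tool:
  deltas: "0 0 0 0; 0 0 0 0; 0 0 0 0; 0 0 0 0"

```text
t: 13.35
tcp_pos: [0.4586, -0.2953, 0.1592]
tool_rot: [[0.0, -0.047, -0.999], [0.001, -0.999, 0.047], [-1.0, -0.001, -0.0]]
ft_force: [0.4, 0.6, 0.4]
gripper_width: 0.0009
```

```bash
python3 - <<'E'
from h import *
for k,q,z in (('RRtop',(408,408),.021),('RRbot',(418,437),.004),('RLbot',(372,520),.004),('RLtop',(365,490),.021)):
    w=ray('side',(q[0]/5.4545-.4+180,q[1]/5.4545-.4+205),z); v=w[:2]-[.5935,-.081]; c,s=np.cos(np.radians(-2.8)),np.sin(np.radians(-2.8)); print(k,'holder',round(v[0]*c+v[1]*s,4),round(-v[0]*s+v[1]*c,4))
a=cv2.imread('pics/side0.png'); b=cv2.imread('pics/side8.png')
for nm,(x0,y0,x1,y1) in dict(tape=(165,315,212,358),tweezers=(222,195,252,232)).items(): print(nm,np.abs(a[y0:y1,x0:x1].astype(int)-b[y0:y1,x0:x1]).mean())
print(robot.sense()['qd'].round(3)); print(robot.hand_in())
E
```

```text
RRtop holder -0.0261 -0.0217
RRbot holder -0.0294 -0.022
RLbot holder -0.0288 0.0223
RLtop holder -0.0268 0.0217
tape 1.2444334487877289
tweezers 1.387087087087087
[ 0.004  0.001  0.007 -0.003  0.002  0.     0.001]
the job is handed in; nothing more can be done
None
```

The loose green case is in the empty holder, pushed up against the end stop, and I handed the job in at about 13.4 s. I gripped it near its rear end, slid it most of the way in, released it and pushed it home with the shut fingers.

**Checks at the end:**
- **End stop:** the push stopped dead and stayed put as the force rose to 10 N. By the fingers, the rear end is about 33 mm outside the mouth, against 32 mm for a case fully home.
- **Disagreement:** the side camera put the rear end 26–29 mm out, so it differs from the fingers by 4–7 mm. I put this down to my hand-picked corners and mouth estimate.
- **Looks right:** in both views, green shows up to the stop through the roof slot, and it matches the holder that was already full. The case sits within about 0.5 mm of the bore's centre line.
- **Bystanders:** the tape roll and the tweezers look unchanged from the first picture. The arm ended clear of everything.

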